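Hang the hook-on screw cup on the parts bin

ROBOT

A 7-joint arm with a two-finger parallel gripper is mounted at the origin on the work surface. World frame = base frame: x ahead of the robot, y to its left, z up, the work surface at z = 0. Lengths are in m, angles in rad, forces in N, time in s.
With the tool pointing down it reaches from about 0.425 to 0.925 m from the base axis. Payload 6.8 kg.
Tool frame: the origin (TCP) lies at the very end of the fingers, on their centre line; the grasp point (between the pads) lies 19 mm behind it; z points along the fingers, y is the line along which they close (so a half turn about z gives the same grasp; the last joint's range is limited). The gripper opens to 85 mm and grips with 20 to 120 N. Pads are 22 mm wide; open, the fingers measure 114 mm over their backs; the gripper's body (76 mm by 85 mm) begins 54 mm behind the grasp point. The pads swing forward as they close: fully open they stand 13 mm farther back than shut.
Start: joints at [1.088, 0.477, 0.022, 1.555, -0.011, 1.109, -0.083], TCP at [0.247, -0.628, 0.231] pointing down, gripper open.
Joint ranges: [-2.96, 2.96], [-0.34, 2.1], [-1.41, 1.46], [0.24, 2.44], [-1.37, 4.51], [0.17, 1.92], [-2.96, 2.96]. Speed limits (rad/s): [2.39, 2.39, 3.14, 3.14, 3.14, 3.14, 3.14].

INTERFACE

Orientations are given as a rotation vector (axis times angle).
In Python, from bench import monitor, optics, r gives the robot as it stands.
- The arm moves only by the shell command python3 -m crank 'ROWS' [OPENING] [FORCE]. ROWS is JSON, a list of rows, each a list of 2 entries, a list of its own where there are three numbers: the shift along the tool's x, y, z in cm, then the turn, a rotation vector about the tool's x, y, z in rad. A call has 1 to 5 rows; each row shifts and turns the commanded pose from where the row before left it, along the tool's axes as they then stand; what a row does not reach is not made up. A row lasts 1/10 s, in which the tool goes at most 50 mm and 8.59 degrees, less where a joint would pass 70% of its speed; a pose out of reach is approached as far as the arm can. A call is refused whole if a number of a shift passes 5 or a number of a turn 0.15, either way. A call with a gripper value outside its range is refused whole. OPENING is the finger opening in cm, from 0 to 8.54, set as the call begins (- or left out, the last holds). The fingers move at their own pace and stop on an object; FORCE is the grip in N (left out, the last holds). Time passes only in rows, so rows that do not move let the fingers close. It gives the time, the measured TCP pose, the force, the opening and the grip force at its end, in the units of the state.
- monitor.get_obs(): the state, without advancing time (a new reading comes with each control period).
- optics.grab_frame(name): name is "scene" or "top"; returns (picture, depth): 480x640x3 uint8, red, green, blue; 480x640 float32, m along the optical axis (not along the pixel's ray), 0 where there is no reading.
- optics.camera_model(name): a dict with "vertical_fov" (degrees; the focal length in pixels is half the picture's height over the tangent of half this angle, whatever the lens; pixels are square), "cx", "cy" (the principal point, pixels), "D" ([k1, k2, p1, p2, k3] as OpenCV has them; the pictures are not rectified), "R" (3x3) and "t" (3): a world point X has camera coordinates R X + t. Camera axes: x right, y down, z forward; pixel columns grow to the right and rows downward; lengths in m; the calibration is good to about 2 mm. A picture is of the moment at which its call begins. camera_model takes no time and is no camera call.
- r.hand_in(): hands the job in; it is judged then, once.
The state is a dict: "clock": time; "joints": joint angles; "qvel": joint speeds; "tau": joint torques, N m; "tcp_pos": TCP position; "orientation": TCP orientation; "contact_force": force on the tool from outside, world axes, zero at the start; "moment": the same for the moment, N m; "grip_width": finger opening in m; "gripper_force": force on a finger pad.
Only numpy, scipy, OpenCV 4.12 (cv2) and the standard library are available. Lean on these libraries where they do the work, as an engineer would, in place of code of your own. Each camera call takes 0.05 s, during which the arm holds its last target. There are 200 camera calls.

TASK

Pick up the orange hook-on cup and hang it by its steel hook on the metal lip of the red parts bin, outside the bin. Press it straight down until the hook is fully home on the lip and the yellow spring keeper has snapped into the notch of the hook, so that it stays put; press gently (10 to 15 N is plenty), never with more than 30 N. Let go of it, and leave everything else on the bench where it is.

Things in the scene. Friction and masses are not known exactly. Their poses are not given: they have to be found in the camera images.
- bin: Red open parts bin bolted to the bench, 130 (x) x 200 (y) x 95 mm high; origin under its centre, z up. Outside its +x wall stands a rigid metal lip plate, 90 mm wide (y), 4 mm thick (x = 65 to 69 mm), top edge rounded. The lip is set to another height each time, NOT reported: its top edge is anywhere from 136 to 176 mm above the bench and must be felt or seen.
- bin_hang (a point): Point in the middle of the lip plate's thickness and width, 67 mm in +x from the bin's origin, 95 mm above the bench (level with the top of the bin's wall, NOT the lip's top edge). Axes as the bin's. On the lip's inner (-x) side sits the keeper between two black cheeks that leave 38 mm free (y = -19 to 19 mm); nothing stands higher than the lip's top edge.
- keeper (a joint): Yellow round bar along y, 8 mm thick, 14 mm below the lip's top edge, sprung against the lip's inner side (0.65 N/mm, 1.3 N preload). Metres: 0 free (1.3 mm gap to the lip); over 0.004 while the leg's thick part pushes it off the lip, about 0.0015 once snapped in the leg's notch, which comes about 1 mm before the hook rests on the lip. Passing it takes 3 to 10 N of push, more than the cup's weight.
- cup: Orange open cup, 64 (x) x 76 (y) x 60 mm high, 0.13 to 0.21 kg, standing upright; origin on its underside near the centre, z up. At its -x side a 24 mm wide steel strap (rear face x = -32 mm) rises and bends to -x into a hook with a black grip block on top. Hung up, it has the bin's yaw: the hook's leg inside the lip, the cup outside (+x side of the bin).
- cup_grip (a point): Middle of the black grip block on top of the hook, 130 mm above the cup's underside and 36 mm to the cup's -x side: block 20 (x) x 30 (y) x 42 mm high, from 108 to 150 mm above the cup's underside. Axes as the cup's.
- cup_hook (a point): Middle of the slot, on the underside of the hook's crown (x = -35.5 mm, 100 mm above the cup's underside, 30 mm below cup_grip); hung up it lies on the lip's top edge, over bin_hang. The slot is 7 mm wide; its leg (x = -39 to -44.5 mm, 16 mm wide) hangs 36 mm below the crown, foot tapered on its far side, with a 10 mm high, 3 mm deep notch in its far (-x) face.
- steel_cup: Bystander: plain steel cup without hook, 66 mm diameter, 70 mm high, origin under its centre. Leave.
- screwdriver: Bystander: red screwdriver, 190 mm, lying. Leave.
- wrench: Bystander: steel wrench, 170 mm, lying. Leave.
- spray_can: Bystander: can, 60 mm diameter, 170 mm high, origin under its centre. Leave.
- jar: Bystander: glass jar, 70 mm diameter, 90 mm high. Leave.
- tape: Bystander: roll of tape lying flat, 96 mm diameter, 40 mm high. Leave.

How it is judged:
By the outcome, as a careful person would: the job done as asked, in the order asked, and still so for the second after the job is handed in, with the robot touching nothing.
It also fails if it takes over 51 s, if anything falls off the work surface, if the arm or the gripper's body presses on something with over 40 N, if the wrist force passes 120 N, or if a joint passes its speed limit or range.

## Working session

There is one attempt and no reset: what is moved stays moved. The work goes in short steps, Python scripts to look and compute and a shell command to move; the robot and the scene stay as the last step left them, time stands still between calls to the robot, and variables do not carry over. Pictures are saved under pics/ and viewed, at most 10 in all, crops included, and the job is handed in when it is done.

```bash
ls; mkdir -p pics; python3 - <<'E'
from bench import monitor, optics, r
import cv2,numpy as np
o=monitor.get_obs(); print({k:np.round(v,3).tolist() for k,v in o.items()})
for n in("scene","top"):
    p,d=optics.grab_frame(n); np.savez(f"{n}.npz",p=p,d=d)
    cv2.imwrite(f"pics/{n}0.png",p[:,:,::-1]); print(n,optics.camera_model(n))
E
```

```text
pics
{'clock': 0.0, 'joints': [1.088, 0.478, 0.022, 1.556, -0.011, 1.109, -0.083], 'qvel': [0.001, 0.001, 0.0, 0.0, 0.002, 0.002, -0.001], 'tau': [-0.002, -59.644, 1.608, -28.119, 0.013, 0.009, 0.0], 'tcp_pos': [0.247, -0.628, 0.23], 'orientation': [-3.085, -0.585, 0.001], 'contact_force': [0.492, 0.927, 0.294], 'moment': [-0.038, -0.012, -0.024], 'gripper_force': 0.0, 'grip_width': 0.085}
scene {'vertical_fov': 43.40497714082329, 'cx': 318.6774239289169, 'cy': 229.37683812203548, 'D': array([0.02533936, 0.        , 0.        , 0.        , 0.        ]), 'R': array([[ 0.53857847,  0.84248502, -0.0123376 ],
       [ 0.63407875, -0.4149057 , -0.65253153],
       [-0.55486698,  0.34361642, -0.75766113]]), 't': array([-0.28336217, -0.311197  ,  2.04731201])}
top {'vertical_fov': 56.75789834489942, 'cx': 326.920482293736, 'cy': 238.0019903938191, 'D': array([-0.02173225,  0.        ,  0.        ,  0.        ,  0.        ]), 'R': array([[-0.00265363, -0.99999454, -0.00196838],
       [-0.9971385 ,  0.00279476, -0.07554475],
       [ 0.07554984,  0.00176228, -0.99714047]]), 't': array([-0.01659102,  0.57221742,  1.34251089])}
```

View pics/scene0.png

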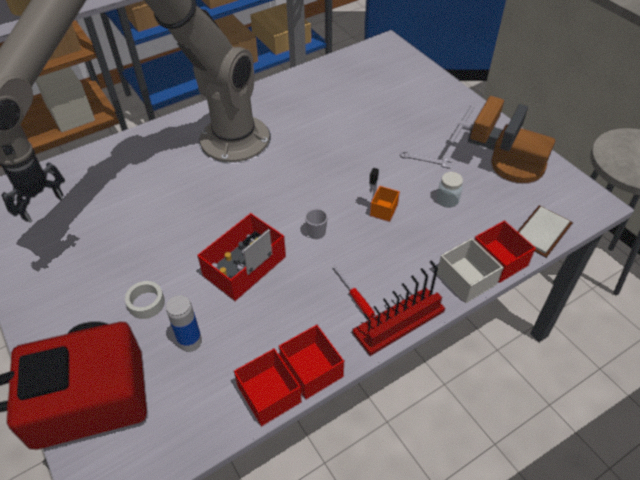

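View pics/top0.png

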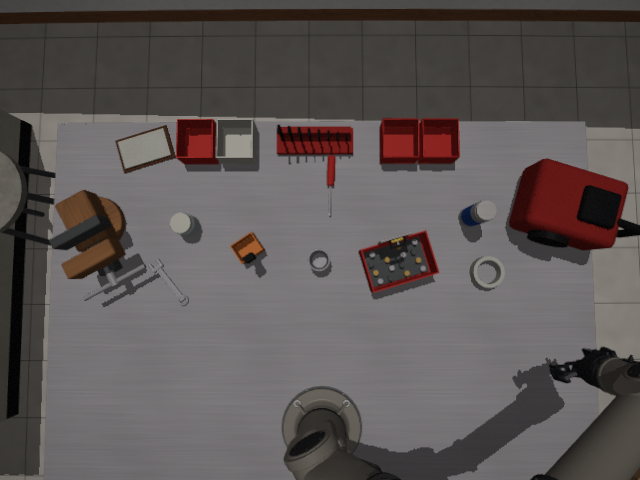

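Top view: the bin is at about (398,262), with its lip and yellow keeper at (397,240) on the far (+x) side. The orange cup is at (248,248) with its black grip block at (249,258). Next I measure both with depth and rays.

```bash
cat > h.py <<'E'
import numpy as np,cv2
from bench import optics
def K(n):
    c=optics.camera_model(n); f=240/np.tan(np.radians(c["vertical_fov"]/2))
    return c,np.array([[f,0,c["cx"]],[0,f,c["cy"]],[0,0,1.]])
def rays(n,uv):
    c,k=K(n); return cv2.undistortPoints(np.float64(uv).reshape(-1,1,2),k,c["D"]).reshape(-1,2)
def cloud(n,d):
    c,_=K(n); v,u=np.mgrid[:480,:640]; x=rays(n,np.c_[u.ravel(),v.ravel()])
    P=np.c_[x,np.ones(len(x))]*d.reshape(-1,1)
    return ((P-c["t"])@c["R"]).reshape(480,640,3)
def plane(n,uv,z):
    c,_=K(n); x=rays(n,uv); D=np.c_[x,np.ones(len(x))]@c["R"]; o=-c["R"].T@c["t"]
    return o+D*((z-o[2])/D[:,2])[:,None]
def hsv(p): return cv2.cvtColor(p,cv2.COLOR_RGB2HSV)
E
cat > m.py <<'E'
from h import *
for n in("top","scene"):
    f=np.load(n+".npz");p,d=f["p"],f["d"];X=cloud(n,d);H=hsv(p);h,s,v=[H[...,i] for i in range(3)]
    ok=d>0; print(n,"table z",np.round(np.median(X[...,2][ok&(abs(X[...,0]-.6)<.2)&(abs(X[...,1])<.4)]),4))
    box={"top":((225,225,275,275),(350,225,445,300)),"scene":((360,160,405,225),(190,205,295,300))}[n]
    def B(b): m=np.zeros((480,640),bool); m[b[1]:b[3],b[0]:b[2]]=1; return m&ok
    b=B(box[0]); org=b&(h>5)&(h<22)&(s>150)&(v>60)
    z=X[...,2]; 
    rim=org&(abs(z-.06)<.006); Q=X[rim]; print("cup rim",len(Q),cv2.minAreaRect(np.float32(Q[:,:2]*1000)))
    g=b&(v<70)&(s<120)&(z>.09); Q=X[g]; print("grip",len(Q),np.median(Q,0),np.percentile(Q[:,2],[5,95]),cv2.minAreaRect(np.float32(Q[:,:2]*1000)) if len(Q)>3 else 0)
    b=B(box[1]); red=b&((h<6)|(h>174))&(s>150); Q=X[red&(abs(z-.095)<.006)]
    print("bin rim",len(Q),cv2.minAreaRect(np.float32(Q[:,:2]*1000)))
    Q=X[b&(z>.11)]; print("lip",len(Q),np.percentile(Q[:,2],[50,90,98,100]),cv2.minAreaRect(np.float32(Q[:,:2]*1000)))
    Y=b&(h>22)&(h<35)&(s>150)&(z>.1); print("keeper",Y.sum(),X[Y].mean(0) if Y.any() else 0)
E
python3 m.py
```

```text
top table z -0.0
cup rim 73 ((543.1349487304688, 223.71629333496094), (60.216373443603516, 74.29277801513672), 34.050758361816406)
grip 74 [0.50773    0.19831178 0.14805607] [0.1180197  0.15216764] ((509.11376953125, 200.4313507080078), (15.069378852844238, 28.451934814453125), 34.68959426879883)
bin rim 279 ((499.95989990234375, -227.4064483642578), (127.67800903320312, 201.32452392578125), 16.281408309936523)
lip 181 [0.16147021 0.16858946 0.17084234 0.1743108 ] ((551.3656616210938, -211.94139099121094), (27.678936004638672, 89.9622802734375), 16.384693145751953)
keeper 22 [ 0.55801993 -0.21087997  0.15316713]
scene table z -0.0013
cup rim 97 ((545.6113891601562, 220.56637573242188), (63.330047607421875, 81.9363021850586), 33.05583190917969)
grip 105 [0.51832633 0.1917395  0.14040765] [0.11260167 0.15010078] ((516.2205810546875, 194.7266845703125), (16.76392364501953, 37.46744155883789), 34.91651153564453)
bin rim 317 ((503.315185546875, -232.03472900390625), (134.38040161132812, 203.4732208251953), 15.665196418762207)
lip 566 [0.14933796 0.16477397 0.16937181 0.17273757] ((553.5673217773438, -215.27099609375), (37.439788818359375, 94.17230224609375), 15.604374885559082)
keeper 0 0
```

```bash
cat > t.py <<'E'
import sys,numpy as np
from scipy.spatial.transform import Rotation as Ro
from bench import monitor
# usage: t.py x y z yawdeg(of tool y): remaining shift in tool axes (cm) and turn (rad)
def rel(x,y,z,yaw):
    o=monitor.get_obs(); R=Ro.from_rotvec(o["orientation"]); a=np.radians(yaw)
    ty=np.array([np.cos(a),np.sin(a),0]); tz=np.array([0,0,-1.]); G=Ro.from_matrix(np.c_[np.cross(ty,tz),ty,tz])
    print("clock %.2f tcp"%o["clock"],np.round(o["tcp_pos"],4),"F",np.round(o["contact_force"],1),"w %.4f gf %.1f"%(o["grip_width"],o["gripper_force"]),"q",np.round(o["joints"],2))
    print("shift cm (current axes)",np.round(R.inv().apply(np.array([x,y,z])-o["tcp_pos"])*100,2),"(goal axes)",np.round(G.inv().apply(np.array([x,y,z])-o["tcp_pos"])*100,2),"turn",np.round((R.inv()*G).as_rotvec(),3))
if __name__=="__main__": rel(*map(float,sys.argv[1:]))
E
python3 -m crank '[[[2,-1,-4],[0,0,-0.1]],[[4,-1,-3],[0,0,-0.1]],[[4.8,-0.8,0],[0,0,-0.1]],[[4.8,-0.8,0],[0,0,-0.1]],[[4.8,-0.8,0],[0,0,-0.1]]]'
python3 -m crank '[[[4.8,-0.8,0],[0,0,-0.1]],[[4.8,-0.8,0],[0,0,-0.1]],[[4.8,-0.8,0],[0,0,-0.1]],[[4.8,-0.8,0],[0,0,-0.1]],[[4.8,-0.8,0],[0,0,-0.1]]]'
python3 t.py 0.512 0.202 0.26 34
```

```text
clock: 0.6
tcp_pos: [0.3909, -0.475, 0.3006]
orientation: [2.843, 1.337, 0.0]
contact_force: [0.0, -0.8, -0.8]
grip_width: 0.0852
gripper_force: 0.0
clock: 1.1
tcp_pos: [0.4682, -0.2465, 0.3004]
orientation: [-2.423, -1.999, -0.0]
contact_force: [0.8, 0.3, 0.1]
grip_width: 0.0855
gripper_force: 0.0
clock 1.10 tcp [ 0.4682 -0.2465  0.3004] F [0.8 0.3 0.1] w 0.0855 gf 0.0 q [ 0.67  0.2  -0.35  1.8   0.07  1.16  0.11]
shift cm (current axes) [44.86 -4.23  4.05] (goal axes) [34.74 28.71  4.04] turn [-0.    -0.    -0.785]
```

```bash
python3 -m crank '[[[4.4,1.3,0],[0,0,-0.08]],[[4.4,1.3,0],[0,0,-0.08]],[[4.4,1.3,0],[0,0,-0.08]],[[4.4,1.3,0],[0,0,-0.08]],[[4.4,1.3,0],[0,0,-0.08]]]' >/dev/null
python3 -m crank '[[[4.4,1.3,0],[0,0,-0.08]],[[4.4,1.3,0],[0,0,-0.08]],[[4.4,1.3,0],[0,0,-0.08]],[[4.4,1.3,0],[0,0,-0.08]],[[4.4,1.3,0],[0,0,-0.06]]]'
python3 -m crank '[[[0,0,0],[0,0,0]]]' >/dev/null
python3 t.py 0.512 0.202 0.22 34; python3 - <<'E'
from h import *
p,d=optics.grab_frame("scene"); np.savez("s1.npz",p=p,d=d)
cv2.imwrite("pics/s1.png",cv2.resize(p[110:240,300:470,::-1],None,fx=4,fy=4))
E
```

```text
clock: 2.1
tcp_pos: [0.5224, 0.1962, 0.3004]
orientation: [-1.484, -2.769, 0.0]
contact_force: [0.5, 0.4, 0.1]
grip_width: 0.0855
gripper_force: 0.0
clock 2.20 tcp [0.5196 0.2025 0.301 ] F [-0.2 -0.8  0.6] w 0.0856 gf 0.0 q [ 0.1   0.3  -0.71  1.72  0.21  1.2  -0.07]
shift cm (current axes) [ 0.36 -0.66  8.1 ] (goal axes) [ 0.38 -0.65  8.1 ] turn [ 0.001 -0.004  0.003]
```

View pics/s1.png

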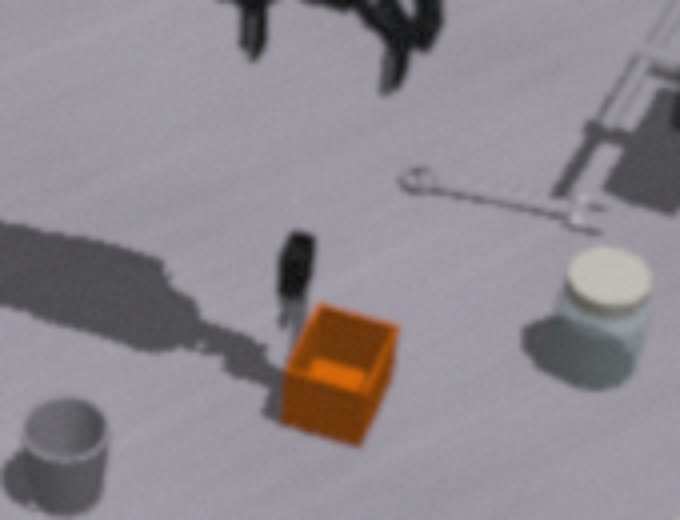

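The crop shows the grip block at about (374,176) full-frame, with its top at about (376,170), below the open fingers at (363,120) and (398,130). Nothing is in the way, so I check with one ray and then descend.

```bash
python3 - <<'E'
from h import *
print(plane("scene",[(374.8,170)],.15))
for n in("top.npz",):
    p=np.load(n)["p"];H=hsv(p);m=np.zeros((480,640),np.uint8);m[250:268,238:262]=H[250:268,238:262,2]<60
    u=np.argwhere(m)[:,::-1]; print(len(u),u.mean(0),plane("top",[u.mean(0)],.142),u.min(0),u.max(0))
E
python3 -m crank '[[[0.4,-0.7,4.5],[0,0,0]],[[0,0,4.5],[0,0,0]]]' >/dev/null; python3 t.py 0.512 0.202 0.115 34
```

```text
[[0.51045401 0.20212551 0.15      ]]
121 [249.75206612 258.09917355] [[0.50737777 0.19725411 0.142     ]] [242 253] [258 264]
clock 2.45 tcp [0.5154 0.193  0.2105] F [ 0.6 -0.5 -0.8] w 0.0851 gf 0.0 q [ 0.08  0.37 -0.69  1.84  0.28  1.02 -0.14]
shift cm (current axes) [0.95 0.19 9.55] (goal axes) [0.93 0.22 9.55] turn [ 0.002  0.002 -0.011]
```

```bash
python3 -m crank '[[[0,0,0],[0,0,0]],[[0,0,0],[0,0,0]]]' >/dev/null; python3 t.py 0.511 0.2005 0.115 34
```

```text
clock 2.65 tcp [0.5151 0.1931 0.211 ] F [-0.3  0.5  1.4] w 0.0854 gf 0.0 q [ 0.08  0.37 -0.69  1.84  0.27  1.02 -0.13]
shift cm (current axes) [0.84 0.08 9.6 ] (goal axes) [0.84 0.08 9.6 ] turn [-0.001 -0.    -0.011]
```

```bash
python3 -m crank '[[[0.8,0.1,2],[0,0,0]],[[0,0,2],[0,0,0]]]' >/dev/null;python3 -m crank '[[[0,0,0],[0,0,0]]]' >/dev/null; python3 t.py 0.511 0.2005 0.115 34
```

```text
clock 2.95 tcp [0.5116 0.2009 0.1712] F [-0.7  0.2 -0.1] w 0.0858 gf 0.0 q [ 0.05  0.42 -0.67  1.88  0.32  0.95 -0.19]
shift cm (current axes) [-0.   -0.07  5.62] (goal axes) [-0.   -0.08  5.62] turn [-0.    0.   -0.01]
```

```bash
python3 -m crank '[[[0,-0.1,2],[0,0,-0.01]],[[0,0,2],[0,0,0]],[[0,0,1.6],[0,0,0]],[[0,0,0],[0,0,0]]]' >/dev/null; python3 t.py 0.511 0.2005 0.115 34
python3 - <<'E'
from h import *
p,d=optics.grab_frame("scene"); q,e=optics.grab_frame("top")
a=cv2.resize(p[110:240,310:440,::-1],(400,400),interpolation=2);b=cv2.resize(q[200:300,200:300,::-1],(400,400),interpolation=2)
cv2.imwrite("pics/s2.png",np.hstack([a,b]))
E
```

```text
clock 3.35 tcp [0.5104 0.2002 0.1144] F [-0.2 -0.4 -0.8] w 0.0854 gf 0.0 q [ 0.01  0.49 -0.64  1.93  0.38  0.84 -0.23]
shift cm (current axes) [-0.01  0.06 -0.06] (goal axes) [-0.01  0.06 -0.06] turn [-0.001  0.    -0.   ]
```

View pics/s2.png

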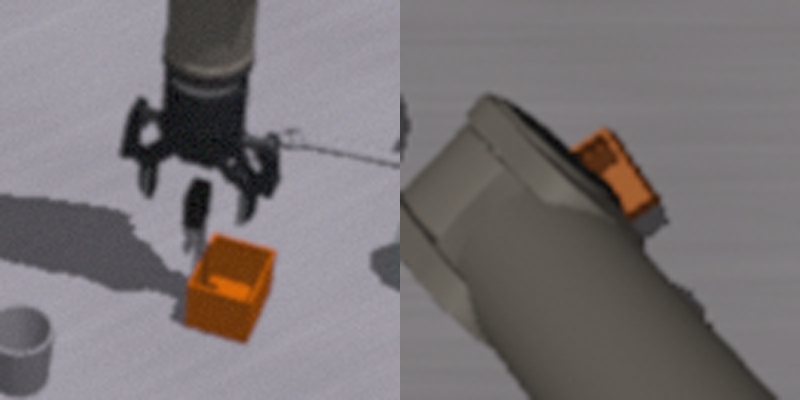

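The block at crop (197,205) sits midway between the finger tips at (148,185) and (247,210), so I close.

```bash
python3 -m crank '[[[0,0,0],[0,0,0]],[[0,0,0],[0,0,0]],[[0,0,0],[0,0,0]],[[0,0,0],[0,0,0]],[[0,0,0],[0,0,0]]]' 1.0 70; python3 -m crank '[[[0,0,0],[0,0,0]],[[0,0,0],[0,0,0]],[[0,0,0],[0,0,0]]]'
```

```text
clock: 3.95
tcp_pos: [0.5103, 0.2008, 0.115]
orientation: [1.474, 2.774, -0.0]
contact_force: [-0.5, -0.8, 2.6]
grip_width: 0.019
gripper_force: 68.2
clock: 4.25
tcp_pos: [0.5104, 0.2008, 0.115]
orientation: [1.474, 2.774, -0.0]
contact_force: [-2.0, -0.4, 5.0]
grip_width: 0.019
gripper_force: 68.3
```

```bash
python3 -m crank '[[[0,0,-1],[0,0,0]],[[0,0,-3],[0,0,0]],[[0,0,-3],[0,0,0]],[[0,0,-3],[0,0,0]],[[0,0,-3],[0,0,0]]]'; python3 -m crank '[[[0,0,0],[0,0,0]]]' >/dev/null; python3 t.py 0.604 -0.20 0.245 16.2
```

```text
clock: 4.75
tcp_pos: [0.51, 0.2008, 0.2461]
orientation: [-1.473, -2.774, -0.0]
contact_force: [0.2, 0.6, -2.3]
grip_width: 0.0195
gripper_force: 68.6
clock 4.85 tcp [0.5123 0.2024 0.2492] F [ 0.1  0.  -1.2] w 0.0187 gf 68.6 q [ 0.09  0.33 -0.71  1.8   0.24  1.09 -0.11]
shift cm (current axes) [-38.48 -14.93   0.37] (goal axes) [-41.2   -2.42   0.42] turn [0.008 0.    0.311]
```

```bash
python3 -m crank '[[[-1.5,-0.4,0],[0,0,0.01]],[[-3,-0.7,0],[0,0,0.03]],[[-3.5,-0.7,0],[0,0,0.03]],[[-3.5,-0.7,0],[0,0,0.03]],[[-3.5,-0.7,0],[0,0,0.03]]]' >/dev/null; python3 -m crank '[[[-3.5,-0.7,0],[0,0,0.03]],[[-3.5,-0.7,0],[0,0,0.03]],[[-3.5,-0.7,0],[0,0,0.03]],[[-3.5,-0.7,0],[0,0,0.03]],[[-3,-0.7,0],[0,0,0.03]]]'>/dev/null;python3 -m crank '[[[-2,-0.5,0],[0,0,0.02]],[[0,0,0],[0,0,0]],[[0,0,0],[0,0,0]]]';python3 t.py 0.604 -0.20 0.245 16.2
```

```text
clock: 6.15
tcp_pos: [0.5961, -0.1343, 0.2437]
orientation: [-1.871, -2.521, 0.0]
contact_force: [-0.2, 1.1, -1.6]
grip_width: 0.0193
gripper_force: 68.7
clock 6.15 tcp [ 0.5961 -0.1343  0.2437] F [-0.2  1.1 -1.6] w 0.0193 gf 68.7 q [ 0.5   0.41 -0.51  1.67  0.22  1.12  0.23]
shift cm (current axes) [-6.52 -1.14 -0.14] (goal axes) [-6.53 -1.07 -0.13] turn [-0.001 -0.001  0.011]
```

```bash
python3 -m crank '[[[-3.2,-0.5,-0.2],[0,0,0.01]],[[-3.2,-0.5,0],[0,0,0]],[[0,0,0],[0,0,0]],[[0,0,0],[0,0,0]]]'>/dev/null;python3 t.py 0.604 -0.20 0.245 16.2
python3 - <<'E'
from h import *
p,d=optics.grab_frame("scene"); q,e=optics.grab_frame("top"); np.savez("s3.npz",p=p,d=d,q=q,e=e)
a=cv2.resize(p[170:310,190:330,::-1],(400,400),interpolation=2);b=cv2.resize(q[190:310,345:465,::-1],(400,400),interpolation=2)
cv2.imwrite("pics/s3.png",np.hstack([a,b]))
E
```

```text
clock 6.55 tcp [ 0.6053 -0.1976  0.2463] F [-0.5  0.7 -0.5] w 0.0195 gf 68.7 q [ 0.57  0.45 -0.48  1.61  0.22  1.14  0.32]
shift cm (current axes) [-0.2  -0.19  0.13] (goal axes) [-0.2  -0.19  0.13] turn [-0.    -0.001  0.002]
```

View pics/s3.png

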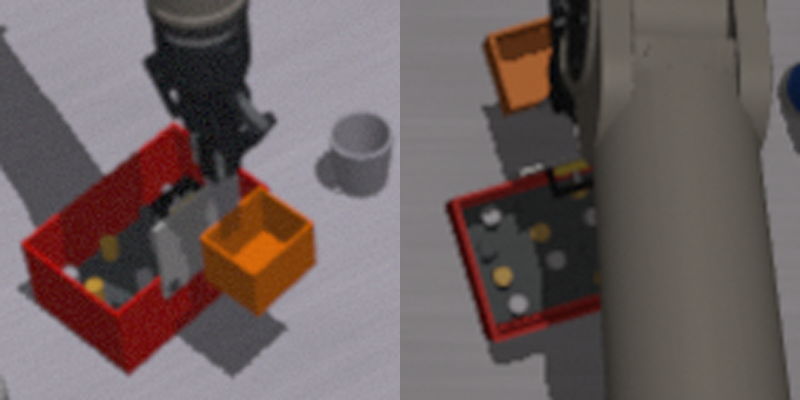

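The cup hangs upright outside the lip and roughly centred on it: lip at scene crop (185,250), cup at (260,250). Next I lower it partly and feel for the lip's outer face with the leg.

```bash
python3 -m crank '[[[-0.2,0,2],[0,0,0]],[[0,-0.8,1.9],[0,0,0]],[[0,-0.8,0],[0,0,0]],[[0,0,0],[0,0,0]],[[0,0,0],[0,0,0]]]';python3 t.py 0.5655 -0.211 0.2075 16.2
```

```text
clock: 7.15
tcp_pos: [0.5914, -0.2045, 0.2092]
orientation: [1.883, 2.513, 0.002]
contact_force: [-0.2, -0.2, -1.9]
grip_width: 0.0188
gripper_force: 68.7
clock 7.15 tcp [ 0.5914 -0.2045  0.2092] F [-0.2 -0.2 -1.9] w 0.0188 gf 68.7 q [ 0.59  0.46 -0.48  1.68  0.23  1.06  0.32]
shift cm (current axes) [ 0.11 -2.67  0.16] (goal axes) [ 0.1  -2.67  0.17] turn [0.002 0.001 0.002]
```

```bash
for i in 1; do python3 -m crank '[[[0,-0.4,0.15],[0,0,0]],[[0,-0.4,0],[0,0,0]],[[0,0,0],[0,0,0]]]';done; python3 -m crank '[[[0,-0.2,0],[0,0,0]],[[0,0,0],[0,0,0]]]' | grep -E 'tcp|force'; python3 -m crank '[[[0,-0.2,0],[0,0,0]],[[0,0,0],[0,0,0]]]' | grep -E 'tcp|force'
```

```text
clock: 7.45
tcp_pos: [0.5825, -0.2078, 0.2066]
orientation: [1.885, 2.513, -0.001]
contact_force: [-0.3, 0.3, -1.4]
grip_width: 0.0189
gripper_force: 68.6
tcp_pos: [0.5809, -0.2081, 0.2063]
contact_force: [0.9, 0.4, -1.5]
gripper_force: 68.6
tcp_pos: [0.5789, -0.2086, 0.2062]
contact_force: [-0.6, 0.2, -1.7]
gripper_force: 68.6
```

```bash
for i in 1 2; do python3 -m crank '[[[0,-0.15,0],[0,0,0]],[[0,0,0],[0,0,0]]]' | grep -E 'tcp|contact'; done
```

```text
tcp_pos: [0.5775, -0.209, 0.2062]
contact_force: [1.1, 0.4, -1.5]
tcp_pos: [0.576, -0.2094, 0.2062]
contact_force: [-0.6, 0.0, -1.7]
```

```bash
python3 t.py 0.5655 -0.211 0.2075 16.2
```

```text
clock 8.25 tcp [ 0.576  -0.2094  0.2062] F [-0.6  0.  -1.7] w 0.0193 gf 68.6 q [ 0.61  0.44 -0.48  1.71  0.23  1.04  0.34]
shift cm (current axes) [ 0.14 -1.06 -0.13] (goal axes) [ 0.14 -1.06 -0.13] turn [-0.     0.     0.001]
```

Contact is expected about here; I continue in 1 mm steps.

```bash
for i in 1 2 3; do python3 -m crank '[[[0,-0.1,0],[0,0,0]],[[0,0,0],[0,0,0]]]' | grep -E 'tcp|contact'; done
```

```text
tcp_pos: [0.5752, -0.2096, 0.2063]
contact_force: [0.3, -1.1, -1.7]
tcp_pos: [0.575, -0.2096, 0.2064]
contact_force: [3.1, 0.9, -3.2]
tcp_pos: [0.5747, -0.2096, 0.2065]
contact_force: [6.1, 1.4, -5.3]
```

```bash
python3 -m crank '[[[0,0.5,0],[0,0,0]],[[0,0,0.4],[0,0,0]],[[0,0,0],[0,0,0]],[[0,-0.2,0],[0,0,0]],[[0,0,0],[0,0,0]]]' | grep -E 'tcp|contact'; for i in 1 2 3; do python3 -m crank '[[[0,-0.1,0],[0,0,0]],[[0,0,0],[0,0,0]]]' | grep -E 'tcp|contact'; done
```

```text
tcp_pos: [0.5756, -0.2097, 0.2021]
contact_force: [0.4, 0.9, -2.2]
tcp_pos: [0.5752, -0.2097, 0.2023]
contact_force: [-0.3, -0.3, -1.8]
tcp_pos: [0.575, -0.2097, 0.2024]
contact_force: [3.4, 0.8, -3.4]
tcp_pos: [0.5748, -0.2097, 0.2025]
contact_force: [5.7, 0.4, -5.3]
```

Contact falls at the same place at both heights (TCP x = 0.5752), so the slot is over the lip 11 mm further in, at about (0.5646, -0.2128). I lift and go there.

```bash
python3 -m crank '[[[0,0.4,0],[0,0,0]],[[0,0,-1.5],[0,0,0]],[[0,0,-1.5],[0,0,0]],[[0,-0.6,0],[0,0,0]],[[0,-0.6,0],[0,0,0]]]' >/dev/null; python3 -m crank '[[[0,0,0],[0,0,0]],[[0,0,0],[0,0,0]]]' | grep -E 'tcp|contact'; python3 t.py 0.5646 -0.2128 0.22 16.2
```

```text
tcp_pos: [0.5649, -0.2127, 0.2318]
contact_force: [-0.2, 0.1, -1.3]
clock 10.65 tcp [ 0.5649 -0.2127  0.2318] F [-0.2  0.1 -1.3] w 0.0196 gf 69.4 q [ 0.63  0.4  -0.48  1.71  0.21  1.09  0.36]
shift cm (current axes) [-0.   -0.03  1.18] (goal axes) [-0.   -0.03  1.18] turn [-0.001 -0.     0.001]
```

```bash
python3 -m crank '[[[0,0,0.6],[0,0,0]],[[0,0,0.5],[0,0,0]],[[0,0,0],[0,0,0]]]' | grep -E 'tcp|contact';python3 -m crank '[[[0,0,0.4],[0,0,0]],[[0,0,0.3],[0,0,0]],[[0,0,0],[0,0,0]]]' | grep -E 'tcp|contact'
```

```text
tcp_pos: [0.565, -0.2121, 0.2197]
contact_force: [0.5, -0.7, -1.2]
tcp_pos: [0.5654, -0.2123, 0.2136]
contact_force: [0.8, -0.4, -0.7]
```

```bash
for i in 1 2 3; do python3 -m crank '[[[0,-0.02,0.2],[0,0,0]],[[0,0,0],[0,0,0]]]' | grep -E 'tcp|contact'; done
```

```text
tcp_pos: [0.5654, -0.2124, 0.212]
contact_force: [-0.0, -0.1, -1.9]
tcp_pos: [0.5651, -0.2125, 0.21]
contact_force: [0.1, 0.5, -1.5]
tcp_pos: [0.5652, -0.2126, 0.2081]
contact_force: [0.0, 0.9, -1.6]
```

```bash
for i in 1 2 3 4; do python3 -m crank '[[[0,0,0.15],[0,0,0]],[[0,0,0],[0,0,0]]]' | grep -E 'tcp|contact'; done
```

```text
tcp_pos: [0.5657, -0.2124, 0.2069]
contact_force: [2.0, -0.4, -1.7]
tcp_pos: [0.5656, -0.2125, 0.2054]
contact_force: [3.4, -0.1, -0.0]
tcp_pos: [0.5655, -0.2125, 0.2038]
contact_force: [2.0, 0.2, 0.1]
tcp_pos: [0.5654, -0.2125, 0.2023]
contact_force: [2.6, 0.4, 2.0]
```

```bash
for i in 1 2 3 4 5; do python3 -m crank '[[[0,0,0.2],[0,0,0]],[[0,0,0],[0,0,0]]]' | grep -E 'tcp|contact'; done
```

```text
tcp_pos: [0.5654, -0.2125, 0.2002]
contact_force: [3.2, 0.1, 1.8]
tcp_pos: [0.5654, -0.2125, 0.1982]
contact_force: [3.6, 0.3, 1.8]
tcp_pos: [0.5653, -0.2125, 0.1961]
contact_force: [3.7, 0.6, 2.0]
tcp_pos: [0.565, -0.2125, 0.1938]
contact_force: [3.8, 0.4, -0.0]
tcp_pos: [0.5649, -0.2125, 0.1917]
contact_force: [5.4, 1.2, -0.4]
```

```bash
for i in 1 2 3 4 5; do python3 -m crank '[[[0,0,0.12],[0,0,0]],[[0,0,0],[0,0,0]]]' | grep -E 'tcp|contact'; done
```

```text
tcp_pos: [0.565, -0.2125, 0.1907]
contact_force: [4.5, 0.9, -0.3]
tcp_pos: [0.565, -0.2124, 0.1896]
contact_force: [4.4, 1.0, 1.1]
tcp_pos: [0.5649, -0.2125, 0.1883]
contact_force: [4.5, 1.4, -1.1]
tcp_pos: [0.5646, -0.2126, 0.1868]
contact_force: [3.6, 0.5, -1.1]
tcp_pos: [0.5642, -0.2127, 0.1854]
contact_force: [4.0, 0.6, -4.2]
```

```bash
for i in 1 2 3 4; do python3 -m crank '[[[0,0,0.08],[0,0,0]],[[0,0,0],[0,0,0]]]' | grep -E 'tcp|contact'; done
```

```text
tcp_pos: [0.5646, -0.2126, 0.1851]
contact_force: [3.2, 0.6, -3.4]
tcp_pos: [0.5651, -0.2125, 0.1847]
contact_force: [1.5, 1.4, -1.1]
tcp_pos: [0.5652, -0.2125, 0.1839]
contact_force: [2.2, 1.3, 0.9]
tcp_pos: [0.5653, -0.2126, 0.1836]
contact_force: [1.2, 1.3, 4.0]
```

Force is rising steeply, so the hook is on the lip. I press to about 12 N.

```bash
for i in 1 2; do python3 -m crank '[[[0,0,0.08],[0,0,0]],[[0,0,0],[0,0,0]]]' | grep -E 'tcp|contact'; done
```

```text
tcp_pos: [0.5653, -0.2126, 0.1835]
contact_force: [-0.9, 2.6, 9.3]
tcp_pos: [0.5654, -0.2126, 0.1834]
contact_force: [-2.4, 2.1, 13.9]
```

```bash
python3 -m crank '[[[0,0,-0.22],[0,0,0]],[[0,0,0],[0,0,0]]]' | grep -E 'tcp|contact'; python3 -m crank '[[[0,0,-0.1],[0,0,0]],[[0,0,0],[0,0,0]]]' | grep -E 'tcp|contact'
```

```text
tcp_pos: [0.5652, -0.2126, 0.1837]
contact_force: [2.6, 0.9, 1.9]
tcp_pos: [0.5648, -0.2127, 0.1841]
contact_force: [3.3, 0.7, -0.7]
```

```bash
for i in 1 2 3; do python3 -m crank '[[[0,0,-0.06],[0,0,0]],[[0,0,0],[0,0,0]]]' | grep -E 'tcp|contact'; done
```

```text
tcp_pos: [0.5649, -0.2126, 0.1849]
contact_force: [3.0, 0.3, -4.2]
tcp_pos: [0.5646, -0.2126, 0.1852]
contact_force: [3.0, -0.0, -6.3]
tcp_pos: [0.5643, -0.2127, 0.1855]
contact_force: [3.4, 0.2, -11.9]
```

It withstands about 10 N of pull, so the keeper is in the notch. I press home again, relieve the load and release.

```bash
python3 -m crank '[[[0,0,0.2],[0,0,0]],[[0,0,0.15],[0,0,0]],[[0,0,0.06],[0,0,0]],[[0,0,0],[0,0,0]]]' | grep -E 'tcp|contact'; python3 -m crank '[[[0,0,0.06],[0,0,0]],[[0,0,0],[0,0,0]]]' | grep -E 'tcp|contact'
```

```text
tcp_pos: [0.5659, -0.2124, 0.1836]
contact_force: [0.2, 2.3, 5.3]
tcp_pos: [0.566, -0.2125, 0.1835]
contact_force: [0.0, 1.2, 8.1]
```

```bash
python3 -m crank '[[[0,0,0.06],[0,0,0]],[[0,0,0],[0,0,0]]]' | grep -E 'tcp|contact'; python3 -m crank '[[[0,0,-0.17],[0,0,0]],[[0,0,0],[0,0,0]]]' | grep -E 'tcp|contact'; python3 -m crank '[[[0,0,0],[0,0,0]],[[0,0,0],[0,0,0]],[[0,0,0],[0,0,0]],[[0,0,0],[0,0,0]]]' 5 | grep -E 'tcp|contact|grip'
```

```text
tcp_pos: [0.566, -0.2125, 0.1834]
contact_force: [-1.5, 1.9, 13.3]
tcp_pos: [0.5656, -0.2125, 0.1836]
contact_force: [1.3, 1.9, 5.4]
tcp_pos: [0.5646, -0.2127, 0.1824]
contact_force: [-0.2, -0.1, 0.3]
grip_width: 0.0502
gripper_force: 0.0
```

Free. I rise and then swing away so that both cameras can see.

```bash
python3 -m crank '[[[0,0,-1.5],[0,0,0]],[[0,0,-3],[0,0,0]],[[0,0,-4],[0,0,0]],[[0,0,-4],[0,0,0]],[[4,0,0],[0,0,0]]]' | grep -E 'tcp|contact'; python3 -m crank '[[[4.5,0,0],[0,0,0]],[[4.5,0,0],[0,0,0]],[[4.5,0,0],[0,0,0]],[[4.5,0,0],[0,0,0]],[[4.5,0,0],[0,0,0]]]' | grep -E 'tcp|clock'
python3 - <<'E'
from h import *
p,d=optics.grab_frame("scene"); q,e=optics.grab_frame("top")
X=cloud("top",e);H=hsv(q)
m=np.zeros((480,640),bool);m[190:300,345:460]=1
o=m&(H[...,0]>5)&(H[...,0]<18)&(H[...,1]>170)&(e>0)
Q=X[o]; print(o.sum(),np.median(Q,0),cv2.minAreaRect(np.float32(Q[Q[:,2]>.1][:,:2]*1000)), np.percentile(Q[:,2],[5,95]))
Y=m&(H[...,0]>22)&(H[...,0]<35)&(H[...,1]>150)&(X[...,2]>.1);print("keeper px",Y.sum())
a=cv2.resize(p[170:310,190:330,::-1],(400,400),interpolation=2);b=cv2.resize(q[190:310,345:465,::-1],(400,400),interpolation=2)
cv2.imwrite("pics/s4.png",np.hstack([a,b]))
E
```

```text
tcp_pos: [0.5571, -0.1796, 0.3146]
contact_force: [1.3, -0.1, -0.1]
clock: 19.25
tcp_pos: [0.4902, 0.0436, 0.3091]
576 [ 0.60648258 -0.20057521  0.0714256 ] ((591.27001953125, -200.95179748535156), (81.79341888427734, 76.1563720703125), 15.558513641357422) [0.06556453 0.1272846 ]
keeper px 16
```

View pics/s4.png

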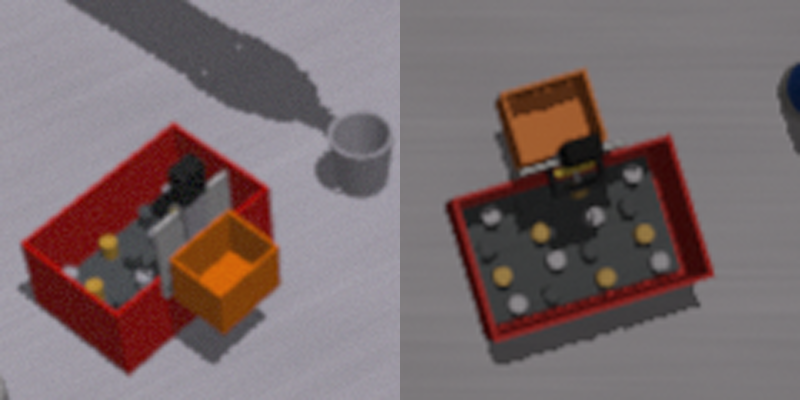

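The cup hangs level on the lip, outside the bin, with the block over the keeper (top crop (580,155)). Its rim is at z ≈ 0.128, as expected, and the steel cup is where it was.

```bash
python3 -m crank '[[[0,0,0],[0,0,0]],[[0,0,0],[0,0,0]]]' | grep clock; python3 -c "
from bench import r; print(r.hand_in())"
```

```text
clock: 19.55
the job is handed in; nothing more can be done
None
```

The cup hangs by its hook on the outside of the bin's lip, pressed home with at most about 14 N; the keeper held against a 10 N pull, I let go, and I handed the job in at 19.6 s.

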